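Close the record-card box by tucking its flap under the lip

ROBOT

A 6-joint arm with a two-finger parallel gripper is mounted at the origin on the work surface. World frame = base frame: x ahead of the robot, y to its left, z up, the work surface at z = 0. Lengths are in m, angles in rad, forces in N, time in s.
With the tool pointing down it reaches from about 0.375 to 0.9 m from the base axis. Payload 3.1 kg.
Tool frame: the origin (TCP) lies midway between the tips of the shut fingers; the grasp point (between the pads) lies 19 mm behind it; x points along the fingers, y is the direction in which the jaws open and shut, and the axes are right-handed (so a half turn about x gives the same grasp; the last joint's range is limited). The gripper opens to 85 mm and grips with 20 to 120 N. Pads are 22 mm wide; open, the fingers measure 114 mm over their backs; the gripper's body (76 mm by 85 mm) begins 54 mm behind the grasp point. The pads swing forward as they close: fully open they stand 13 mm farther back than shut.
Start: joints at [0.999, 0.527, 1.433, -0, 1.181, -0.178], TCP at [0.24, 0.577, 0.231] pointing down, gripper open.
Joint ranges: [-3.08, 3.08], [-0.75, 2.2], [0.22, 2.44], [-1.43, 4.57], [0, 2.65], [-2.85, 2.85]. Speed limits (rad/s): [2.79, 2.79, 3.14, 3.14, 3.14, 3.14].

INTERFACE

Orientations are given as a unit quaternion [x, y, z, w].
In Python, from station import manip gives the robot as it stands.
- The arm moves only by the tool carry_out, never from a script. Its argument "commands" is a list that holds one entry, the list of rows, each a list of 7 numbers: the shift along the tool's x, y, z in units of 25 mm (1.0 is 25 mm), then the turn, a rotation vector about the tool's x, y, z in units of 5 degrees (1.0 is 5 degrees), then the finger opening in mm, from 0 to 85.4. A call has exactly 5 rows; each row is the pose to reach, as a shift and turn from the pose commanded when the call began, along the tool's axes at that moment; what a row does not reach only later rows make up. A row lasts 1/10 s, in which the tool goes at most 50 mm and 8.59 degrees, less where a joint would pass 70% of its speed; a pose out of reach is approached as far as the arm can. A call with a gripper value outside its range is refused whole. The fingers move at their own pace and stop on an object; "force" is the grip in N (left out, the last holds). Time passes only in rows, so rows that repeat a pose let the fingers close, or fill a call up. It gives the time, the measured TCP pose, the force and the opening at its end, in the units of the state.
- manip.sense(): the state, without advancing time (a new reading comes with each control period).
- manip.snapshot(name): name is "scene" or "top" or "wrist"; returns a dict with "image" (480x640x3 uint8, red, green, blue), "fx", "fy", "cx", "cy" (pixels), "rvec" (rotation vector, rad) and "tvec" (3), from world to camera coordinates, as OpenCV has them. Camera axes: x right, y down, z forward; pixel columns grow to the right and rows downward; lengths in m; the calibration is good to about 2 mm. The wrist camera is an equidistant fisheye: a pixel r from the principal point sees the ray r / f radians off the axis. A picture is of the moment at which its call begins. There is no depth.
- manip.sign_off(): hands the job in, once; it reports no verdict.
The state is a dict: "t": time; "q": joint angles; "qd": joint speeds; "tau": joint torques, N m; "tcp_pos": TCP position; "tool_rot": TCP orientation; "force": force on the tool from outside, world axes, zero at the start; "ft_torque": the same for the moment, N m; "finger_gap": opening from 0.0 (shut) to 1.0 (fully open).
Only numpy, scipy, OpenCV 4.12 (cv2) and the standard library are available. Lean on these libraries where they do the work, as an engineer would, in place of code of your own. Each camera call takes 0.05 s, during which the arm holds its last target.

TASK

Close the record-card box without picking anything up: with the fingertips, fold its sprung flap down flat, and, keeping it pressed down, push it forward by its ridge as far as it goes, so that its edge is tucked beneath the retaining lip and the flap stays shut when you let go. Do not lift the box or shove it along the cabinet top, and leave the hammer, mug and jar where they are.

Things in the scene. Friction and masses are not known exactly. Their poses are not given: they have to be found in the camera images.
- card_box: Open grey plastic box full of record cards, loose, about 2.4 kg, 162 mm (x) by 150 mm (y), side walls 69 mm high. Origin: centre of its underside; z up; +x from the hinge end (nearer the robot) to the lip end, y along the hinge. The front wall at x = +79 mm is 87 mm high and carries the retaining lip; two 4 mm hinge ears rise to 81 mm at y = ±77 mm.
- flap (a joint): Hinge angle (rad) of the white flap, a 4 mm plate 120 mm long, 136 mm wide: 0 = flat over the box mouth (a stop), 1.57 = upright, 1.75 = fully back. Axis along box y, at box x = -70 mm plus flap_slide, z = 72 mm; plate centred on it, so its top is at 74 mm when flat. A spring lifts it to about 0.9 when let go untucked; folding it flat takes 0.07 N m (1.2 N at 60 mm from the hinge).
- flap_slide (a joint): How far (m) the whole flap with its hinge is slid in its slots along box +x, to the lip: 0 = drawn back, 0.020 = fully forward (stop). Sliding takes about 2 N; it stays where left. Drawn back and flat, the free edge ends 5 mm short of the lip; fully forward it lies 15 mm beneath. Slid before it is flat, the edge rides on the lip.
- lip (a point): Middle of the lower inner edge of the retaining lip (strip 4 mm thick, 150 mm long along y, reaching 26 mm in from the outside of the front wall), at box x = 55 mm, z = 83 mm: 9 mm above the top of the flat flap. Axes as the box's.
- ridge (a point): Middle of the hinge-side face of the push ridge, a bar 90 mm long along y, 6 mm thick, standing 8 mm up from the flap's outer (upper when closed) face; this face is 92 mm from the hinge axis, this point 4 mm above the plate. With the flap open the ridge is on the side away from the lip. Axes: x from hinge to free edge, z out of the outer face.
- flap_edge (a point): Middle of the free edge of the flap, 120 mm from the hinge axis; axes as for ridge.
- hammer: Loose hammer lying flat beside the box on its +y side, 260 mm long; a bystander. Origin: its underside, x along the handle to the head.
- mug: Loose white mug, 80 mm across, 90 mm high, on the box's -y side; a bystander. Origin: centre of its underside.
- jar: Loose glass jar with a steel cap, 60 mm across, 70 mm high, beyond the lip end of the box; a bystander. Origin: centre of its underside.
Mind the look-alikes: they are no part of the job. Of the things that look like the card_box, the larger one is meant.

How it is judged:
By the outcome, as a careful person would: the job done as asked, in the order asked, and still so for the second after the job is handed in, with the robot touching nothing.
It also fails if it takes over 42 s, if anything falls off the work surface, if the arm or the gripper's body presses on something with over 40 N, if the wrist force passes 120 N, or if a joint passes its speed limit or range.

## Working session

There is one attempt and no reset: what is moved stays moved. The work goes in short steps, Python scripts to look and compute and a tool call to move; the robot and the scene stay as the last step left them, time stands still between calls to the robot, and variables do not carry over. Pictures are saved under pics/ and viewed, and the job is handed in when it is done.

Besides the shell and the picture viewer there is one more tool, called in YAML: its name, and indented under it one key for each argument. carry_out: Moves the arm, as the interface text tells. Its arguments: {"type":"object","properties":{"commands":{"type":"array"},"force":{"type":"number"}},"required":["commands"]}

```bash
mkdir -p pics
python3 - <<'E'
from station import manip
import cv2
for n in ("scene","top","wrist"):
    s=manip.snapshot(n); cv2.imwrite(f"pics/{n}0.png",s["image"][:,:,::-1]); print(n,s["fx"],s["cx"],s["cy"],s["rvec"],s["tvec"])
print(manip.sense())
E
```

```text
scene 612.8449374290489 309.51519405446567 245.00714491192358 [ 0.63043539  2.63631007 -1.16307592] [ 0.54870832 -0.14332909  1.44821958]
top 496.77077203361796 320.50910633456346 245.55137082092062 [ 2.13877704 -2.07317755  0.23528801] [0.03043559 0.65187357 0.75978942]
wrist 371.64829954431775 323.3496060566727 239.02928441856244 [-2.42509008 -1.61943496 -0.21113602] [-0.62419119 -0.03309687  0.37727806]
{'t': 0.15, 'q': array([ 9.98520077e-01,  5.28252414e-01,  1.43365125e+00, -1.78119586e-05,
        1.18141009e+00, -1.78497548e-01]), 'qd': array([ 0.00075438, -0.00438457, -0.0032868 ,  0.00053046, -0.00066203,
        0.00104642]), 'tau': array([ 5.64899838e-04, -4.42744446e+01, -1.78276688e+01, -2.64246210e-04,
        5.61464840e-03,  1.28762562e-05]), 'tcp_pos': array([0.23946022, 0.57668536, 0.23054479]), 'tool_rot': array([ 0.13775337,  0.69366325, -0.1388899 ,  0.69322789]), 'force': array([ 0.1956099 ,  0.22833518, -0.43888641]), 'ft_torque': array([ 0.02313174, -0.00883355, -0.00473144]), 'finger_gap': 0.9990177585599102}
```

View pics/scene0.png

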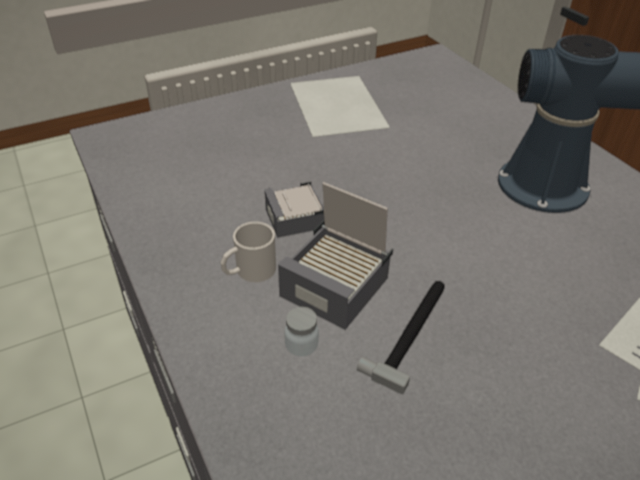

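View pics/top0.png

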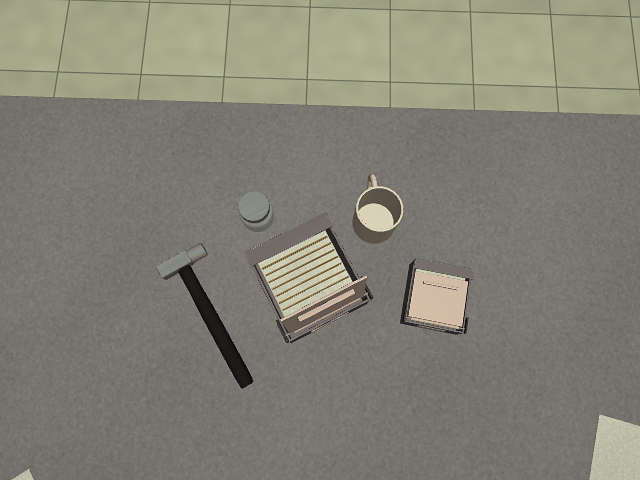

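View pics/wrist0.png

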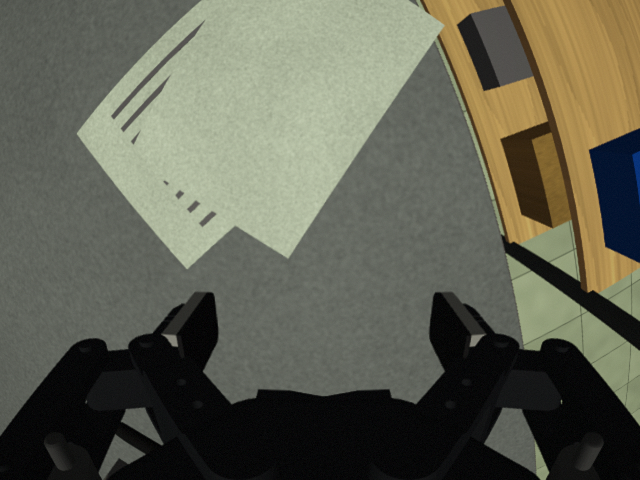

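Candidates are the large open box at top (308,278) / scene (335,265), and a small box, already closed, at top (438,297) / scene (295,208). I choose the larger one and will check it in a crop.

Run:
```python
import cv2
a=cv2.imread("pics/top0.png")[195:355,230:390]; cv2.imwrite("pics/c1.png",cv2.resize(a,(600,600),interpolation=cv2.INTER_CUBIC))
a=cv2.imread("pics/scene0.png")[175:335,265:415]; cv2.imwrite("pics/c2.png",cv2.resize(a,(562,600),interpolation=cv2.INTER_CUBIC))
```

```text
(no output)
```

View pics/c1.png

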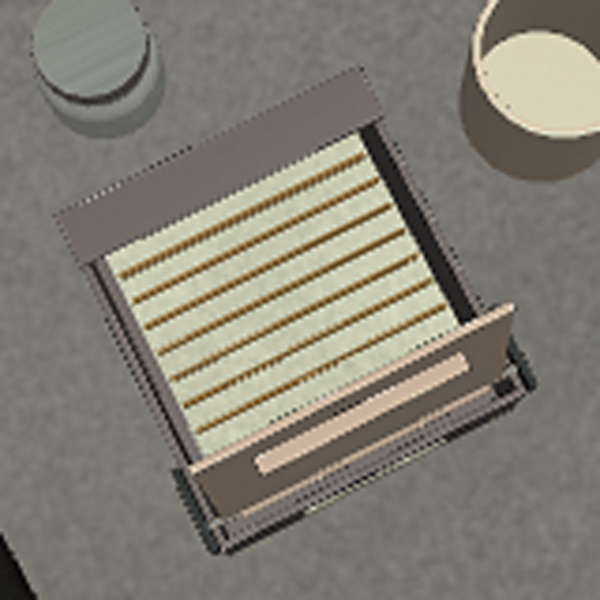

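View pics/c2.png

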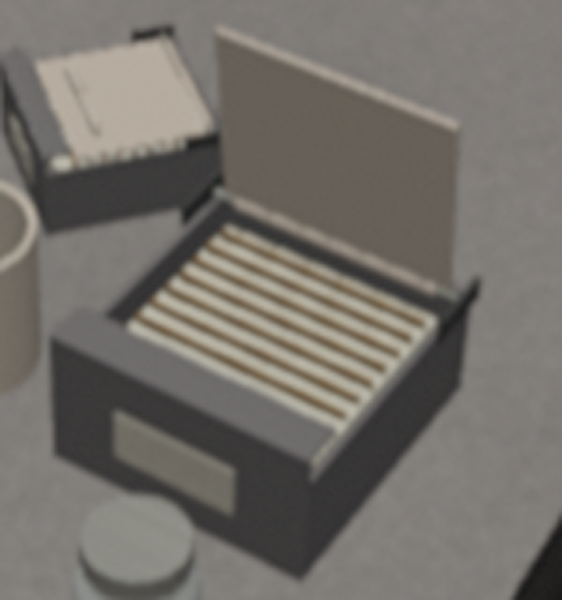

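```bash
cat > h.py <<'E'
import numpy as np, cv2
from scipy.optimize import least_squares
from scipy.spatial.transform import Rotation as R
def cam(s): return (np.array([[s["fx"],0,s["cx"]],[0,s["fy"],s["cy"]],[0,0,1.]]),np.array(s["rvec"],float),np.array(s["tvec"],float))
def proj(c,P): return cv2.projectPoints(np.array(P,float).reshape(-1,1,3),c[1],c[2],c[0],None)[0].reshape(-1,2)
def boxw(p,P):
    c,s=np.cos(p[2]),np.sin(p[2]); P=np.atleast_2d(P)
    return np.c_[p[0]+c*P[:,0]-s*P[:,1],p[1]+s*P[:,0]+c*P[:,1],P[:,2]]
def flap(a,sl,d,y,h): # outer-face height h above plate mid
    return [-.070+sl+d*np.cos(a)-h*np.sin(a), y, .072+d*np.sin(a)+h*np.cos(a)]
E
python3 - <<'E'
from h import *
from station import manip
T=cam(manip.snapshot("top"));S=cam(manip.snapshot("scene"))
t=lambda u,v:(230+u/3.75,195+v/3.75); s=lambda u,v:(265+u/3.747,175+v/3.75)
bt=[((.081,.075,.087),t(55,213)),((.081,-.075,.087),t(365,68)),((.055,-.075,.087),t(385,118)),((.055,.075,.087),t(88,265))]
bs=[((.081,-.075,.087),s(53,338)),((.081,.075,.087),s(315,464)),((.081,.075,0),s(300,578)),((.081,-.075,0),s(55,457))]
ft=[((.12,.068),t(190,470)),((.12,-.068),t(515,305))]
fs=[((.12,-.068),s(217,30)),((.12,.068),s(459,124))]
def res(p):
    r=[]
    for c,b,f in((T,bt,ft),(S,bs,fs)):
        r+=list(proj(c,boxw(p,[x[0] for x in b]))-np.array([x[1] for x in b]))
        r+=list(proj(c,boxw(p,[flap(p[3],0,d,y,0) for (d,y),_ in f]))-np.array([x[1] for x in f]))
    return np.ravel(r)
o=least_squares(res,[.62,.05,0,1.5],loss='soft_l1');p=o.x
print(p,o.fun.reshape(-1,2).round(1).tolist())
print(o.x[2]*57.3, boxw(p,[flap(p[3],0,.12,0,0),flap(0,0,.092,0,.006),(.055,0,.083)]))
E
```

```text
[0.59665652 0.07032036 0.50200733 1.44239792] [[-0.4, 0.7], [-1.5, -0.5], [0.3, -0.4], [-2.4, 0.8], [-0.9, 0.2], [-0.8, 0.1], [-1.5, -2.7], [-1.6, -2.2], [0.2, -0.1], [-0.6, -1.9], [-0.3, -1.5], [-0.3, -0.4]]
28.765020082000056 [[0.54876291 0.044031   0.19101219]
 [0.61594212 0.08090646 0.078     ]
 [0.64487053 0.0967856  0.083     ]]
```

Run:
```python
from h import *
from station import manip
q=manip.sense()["tool_rot"]; M=R.from_quat(q).as_matrix(); print(M.round(3))
p=[0.59666,0.07032,0.502]; c,s=np.cos(.502),np.sin(.502)
for sg in (1,-1):
    y=sg*np.array([-s,c,0]); x=np.array([0,0,-1.]); Mt=np.c_[x,y,np.cross(x,y)]
    rv=R.from_matrix(M.T@Mt).as_rotvec(); print(sg,rv*57.3/5)
    for b in ((-.13,0,.23),(-.13,0,.15),(-.036,0,.15)):
        w=boxw(p,[b])[0]; print(w, M.T@(w-manip.sense()["tcp_pos"])/.025)
```

```text
[[-0.001  0.384  0.923]
 [-0.001  0.923 -0.384]
 [-1.    -0.001 -0.   ]]
1 [-1.02658467e+01 -7.39598394e-03  9.63733776e-03]
[0.48269915 0.00776663 0.23      ] [  0.04723429 -17.29163897  17.714617  ]
[0.48269915 0.00776663 0.15      ] [  3.24723261 -17.28842889  17.71529002]
[0.56510161 0.05299753 0.15      ] [  3.24379372 -14.35296803  20.06489802]
-1 [2.57368015e+01 1.16086056e-02 8.90879440e-03]
[0.48269915 0.00776663 0.23      ] [  0.04723429 -17.29163897  17.714617  ]
[0.48269915 0.00776663 0.15      ] [  3.24723261 -17.28842889  17.71529002]
[0.56510161 0.05299753 0.15      ] [  3.24379372 -14.35296803  20.06489802]
```

carry_out:
  commands:
    - [[0,-1.2,1.2,-1,0,0,0],[0,-2.4,2.4,-2,0,0,0],[0,-3.6,3.7,-3,0,0,0],[0,-4.8,5.0,-4,0,0,0],[0,-6.2,6.3,-5,0,0,0]]
  force: 40

```text
t: 0.75
tcp_pos: [0.3266, 0.3725, 0.2315]
tool_rot: [-0.016, 0.706, 0.017, 0.707]
force: [1.6, -0.2, 0.5]
finger_gap: 0.143
```

```bash
cat > g.py <<'E'
import sys
from h import *
from station import manip
p=[0.59666,0.07032,0.502]
st=manip.sense(); M=R.from_quat(st["tool_rot"]).as_matrix()
c,s=np.cos(p[2]),np.sin(p[2]); y=np.array([-s,c,0]); x=np.array([0,0,-1.]); Mt=np.c_[x,y,np.cross(x,y)]
B=np.array([[c,s],[-s,c]])@(st["tcp_pos"][:2]-p[:2])
print("t",round(st["t"],2),"box tcp",B.round(4),st["tcp_pos"].round(4),"turn",(R.from_matrix(M.T@Mt).as_rotvec()*57.3/5).round(2),"Fbox",(np.array([[c,s,0],[-s,c,0],[0,0,1]])@st["force"]).round(2),"tau",st["ft_torque"].round(2))
if len(sys.argv)>1:
    b=[float(v) for v in sys.argv[1:4]]; print("shift",(M.T@(boxw(p,[b])[0]-st["tcp_pos"])/.025).round(2))
E
python3 g.py -.13 0 .23
```

```text
t 0.75 box tcp [-0.0914  0.3948] [0.3266 0.3725 0.2315] turn [-5.21  0.02 -0.  ] Fbox [ 1.28 -0.9   0.52] tau [-0.09 -0.05  0.03]
shift [  0.06 -14.87   5.55]
```

carry_out:
  commands:
    - [[0,-1.7,0.6,-1,0,0,0],[0,-3.4,1.3,-2,0,0,0],[0,-5.1,1.9,-3.1,0,0,0],[0,-6.8,2.5,-4.2,0,0,0],[0,-8.5,3.2,-5.2,0,0,0]]

```text
t: 1.25
tcp_pos: [0.4148, 0.163, 0.2315]
tool_rot: [-0.175, 0.685, 0.175, 0.685]
force: [0.7, -0.2, 0.1]
finger_gap: -0.001
```

```bash
python3 g.py -.13 0 .2
```

```text
t 1.25 box tcp [-0.1148  0.1687] [0.4148 0.163  0.2315] turn [-0.02  0.   -0.  ] Fbox [ 0.51 -0.55  0.09] tau [ 0.01 -0.    0.01]
shift [ 1.26 -6.75 -0.6 ]
```

carry_out:
  commands:
    - [[0,-1.6,-0.2,0,0,0,0],[0,-3.3,-0.4,0,0,0,0],[0.8,-5.0,-0.6,0,0,0,0],[2.0,-6.3,-0.6,0,0,0,0],[3.2,-6.75,-0.6,0,0,0,0]]

```text
t: 1.75
tcp_pos: [0.4849, 0.0058, 0.1511]
tool_rot: [-0.174, 0.684, 0.171, 0.687]
force: [-0.1, -0.2, 0.2]
finger_gap: -0.006
```

```bash
python3 g.py -.036 0 .15
python3 - <<'E'
from h import *
from station import manip
for n in("top","scene","wrist"):
    s=manip.snapshot(n); a=s["image"][:,:,::-1]
    a=a[195:355,230:390] if n=="top" else a[150:340,240:430] if n=="scene" else a
    if n!="wrist": a=cv2.resize(a,(400,400),interpolation=cv2.INTER_CUBIC)
    else: a=cv2.resize(a,(400,300)); a=cv2.copyMakeBorder(a,50,50,0,0,0)
    globals()[n]=a
cv2.imwrite("pics/d1.png",np.hstack([top,scene])); cv2.imwrite("pics/d1w.png",wrist)
E
```

```text
t 1.75 box tcp [-0.129  -0.0028] [0.4849 0.0058 0.1511] turn [-0.1   0.04  0.05] Fbox [-0.13 -0.1   0.16] tau [ 0.03  0.03 -0.07]
shift [0.06 0.15 3.72]
```

View pics/d1.png

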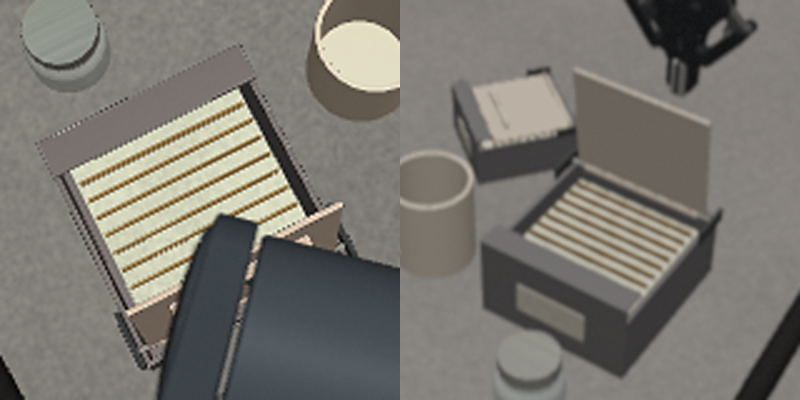

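View pics/d1w.png

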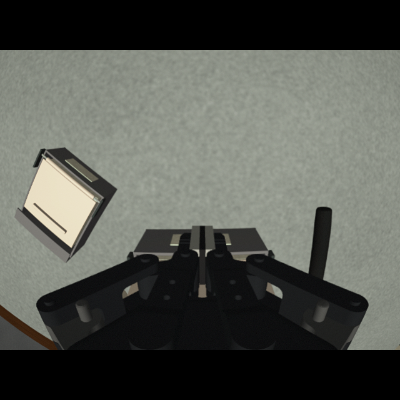

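Run:
```python
from h import *
from station import manip
s=manip.snapshot("scene");S=cam(s); p=[0.59666,0.07032,0.502,1.4424]
a=np.ascontiguousarray(s["image"][:,:,::-1])
a=cv2.resize(a[150:340,240:430],(800,800),interpolation=cv2.INTER_CUBIC); f=800/190
def d(P,col):
    for u in proj(S,P): cv2.circle(a,tuple(int(v) for v in ((u-[240,150]+.5)*f)),4,col,-1)
d(manip.sense()["tcp_pos"],(0,0,255))
d(boxw(p,[flap(p[3],0,.12,y,0) for y in(-.068,.068)]+[flap(p[3],0,.0,y,0) for y in(-.068,.068)]),(0,255,0))
d(boxw(p,[(x,y,z) for x,z in((.081,.087),(.081,0),(.055,.087),(-.081,0)) for y in(-.075,.075)]),(255,0,0))
d(boxw(p,[(-.07,y,.081) for y in(-.077,.077)]),(255,255,0))
cv2.imwrite("pics/o1.png",a[:600])
```

```text
(no output)
```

View pics/o1.png

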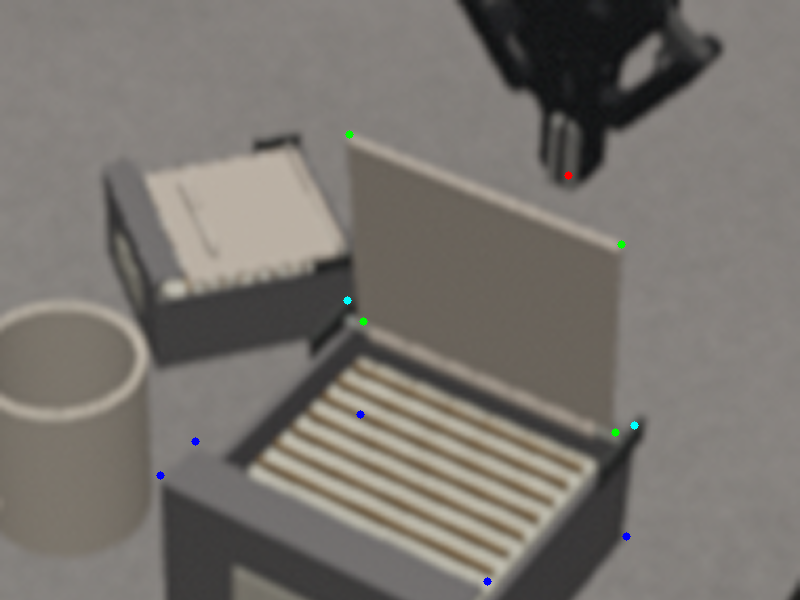

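Run:
```python
from h import *
from station import manip
T=cam(manip.snapshot("top"));S=cam(manip.snapshot("scene"))
t=lambda u,v:(230+u/3.75-.4,195+v/3.75-.4); s=lambda u,v:(265+u/3.747-.4,175+v/3.75-.4)
bt=[((.081,.075,.087),t(55,213)),((.081,-.075,.087),t(365,68)),((.055,-.075,.087),t(385,118)),((.055,.075,.087),t(88,265))]
bs=[((.081,-.075,.087),s(53,338)),((.081,.075,.087),s(315,464)),((.081,.075,0),s(300,578)),((.081,-.075,0),s(55,457))]
ft=[((.12,.068),t(190,470)),((.12,-.068),t(515,305))]
fs=[((.12,-.068),s(217,30)),((.12,.068),s(459,124))]
def res(p,o=(0,2)):
    r=[]
    for c,b,f,k in((T,bt,ft,0),(S,bs,fs,1)):
        r+=list(proj(c,boxw(p,[x[0] for x in b]))-np.array([x[1] for x in b])+k*np.array(o))
        r+=list(proj(c,boxw(p,[flap(p[3],0,d,y,0) for (d,y),_ in f]))-np.array([x[1] for x in f])+k*np.array(o))
    return np.ravel(r)
for o_ in((0,0),(0,2),(0.5,1.5)):
    o=least_squares(res,[.62,.05,.5,1.5],args=(o_,)); print(o.x,o.cost,o.fun.reshape(-1,2).round(1).tolist())
```

```text
[0.59739999 0.07053557 0.50452594 1.44394233] 11.367159955211429 [[-0.2, 0.8], [-1.4, -0.6], [0.5, -0.5], [-2.1, 0.9], [-0.4, 0.3], [-0.5, -0.1], [-1.3, -2.0], [-1.4, -1.6], [0.5, 0.5], [-0.4, -1.2], [-0.3, -1.0], [-0.2, 0.0]]
[0.59669709 0.06932319 0.50351169 1.4427086 ] 9.679816472001272 [[0.6, 1.2], [-0.6, -0.1], [1.2, -0.0], [-1.4, 1.3], [0.3, 0.7], [0.3, 0.4], [-1.3, -0.5], [-1.5, -0.2], [0.4, 1.9], [-0.4, 0.2], [-0.3, 0.6], [-0.2, 1.6]]
[0.59723046 0.06946588 0.50349515 1.4434643 ] 7.264949373978609 [[0.5, 0.9], [-0.7, -0.4], [1.2, -0.3], [-1.5, 1.0], [0.2, 0.4], [0.3, 0.1], [-1.0, -0.9], [-1.2, -0.5], [0.7, 1.6], [-0.1, -0.1], [0.0, 0.2], [0.1, 1.2]]
```

carry_out:
  commands:
    - [[0,0.1,0.8,0,0,0,0],[0,0.1,1.5,0,0,0,0],[0,0.1,2.0,0,0,0,0],[0,0.1,2.4,0,0,0,0],[0,0.1,2.8,0,0,0,0]]

```text
t: 2.55
tcp_pos: [0.5424, 0.0455, 0.1519]
tool_rot: [-0.174, 0.685, 0.174, 0.685]
force: [-0.0, 0.1, 0.0]
finger_gap: 0.001
```

```bash
cat > v.py <<'E'
import sys
from h import *
from station import manip
s=manip.snapshot("scene")["image"][150:340,240:430,::-1]; t=manip.snapshot("top")["image"][195:355,230:390,::-1]
cv2.imwrite("pics/"+sys.argv[1],np.hstack([cv2.resize(k,(400,400),interpolation=cv2.INTER_CUBIC) for k in(t,s)]))
E
python3 g.py -.036 0 .15; python3 v.py e1.png
```

```text
t 2.55 box tcp [-0.0595  0.0043] [0.5424 0.0455 0.1519] turn [-0.05  0.    0.  ] Fbox [0.   0.08 0.01] tau [-0.02  0.09 -0.02]
shift [ 0.08 -0.17  0.94]
```

View pics/e1.png

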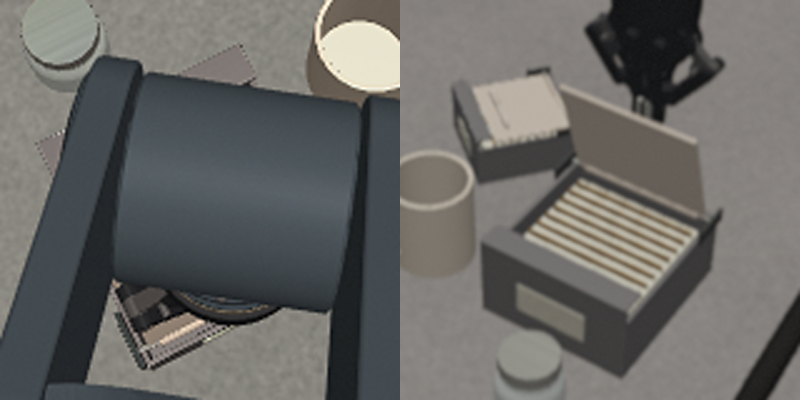

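carry_out:
  commands:
    - [[0,-0.1,0.3,0,0,0,0],[0,-0.2,0.5,0,0,0,0],[0,-0.2,0.7,0,0,0,0],[0,-0.2,0.9,0,0,0,0],[0,-0.2,0.9,0,0,0,0]]

```text
t: 3.15
tcp_pos: [0.5651, 0.0511, 0.1512]
tool_rot: [-0.174, 0.685, 0.174, 0.686]
force: [-0.2, -0.0, 0.3]
finger_gap: -0.002
```

```bash
python3 g.py -.056 0 .125; python3 v.py e2.png
```

```text
t 3.15 box tcp [-0.0369 -0.0017] [0.5651 0.0511 0.1512] turn [-0.07  0.01  0.  ] Fbox [-0.17  0.05  0.32] tau [-0.02  0.05  0.01]
shift [ 1.05  0.06 -0.76]
```

View pics/e2.png

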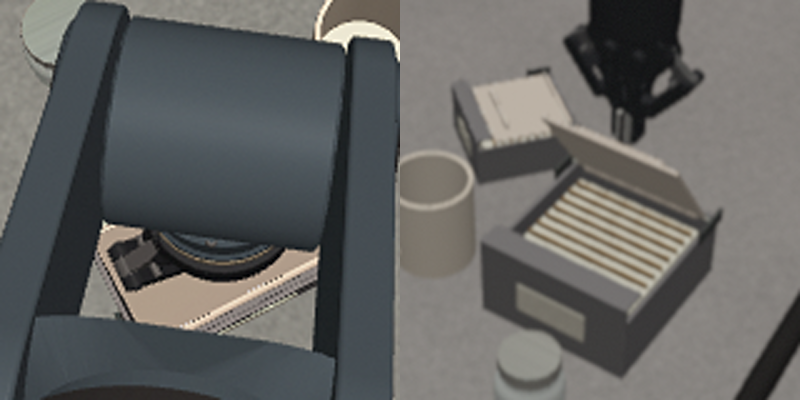

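carry_out:
  commands:
    - [[0,0,-0.4,0,0,0,0],[0.4,0,-0.4,0,0,0,0],[0.8,0.05,-0.1,0,0,0,0],[1.2,0.05,0.45,0,0,0,0],[1.6,0.05,0.8,0,0,0,0]]

```text
t: 3.75
tcp_pos: [0.5827, 0.0622, 0.1101]
tool_rot: [-0.174, 0.685, 0.174, 0.686]
force: [0.4, 0.4, -0.0]
finger_gap: 0.0
```

```bash
python3 g.py -.006 0 .076; python3 v.py e3.png
```

```text
t 3.75 box tcp [-0.0162 -0.0004] [0.5827 0.0622 0.1101] turn [-0.06  0.    0.  ] Fbox [ 0.54  0.18 -0.03] tau [-0.02  0.12 -0.04]
shift [1.37 0.02 0.41]
```

View pics/e3.png

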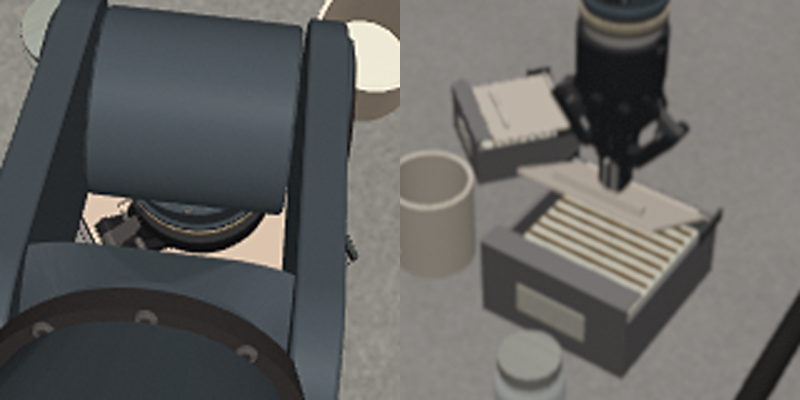

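Run:
```python
from station import manip
import cv2
s=manip.snapshot("scene")["image"][215:275,290:370,::-1]
cv2.imwrite("pics/z.png",cv2.resize(s,(800,600),interpolation=cv2.INTER_CUBIC))
```

```text
(no output)
```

View pics/z.png

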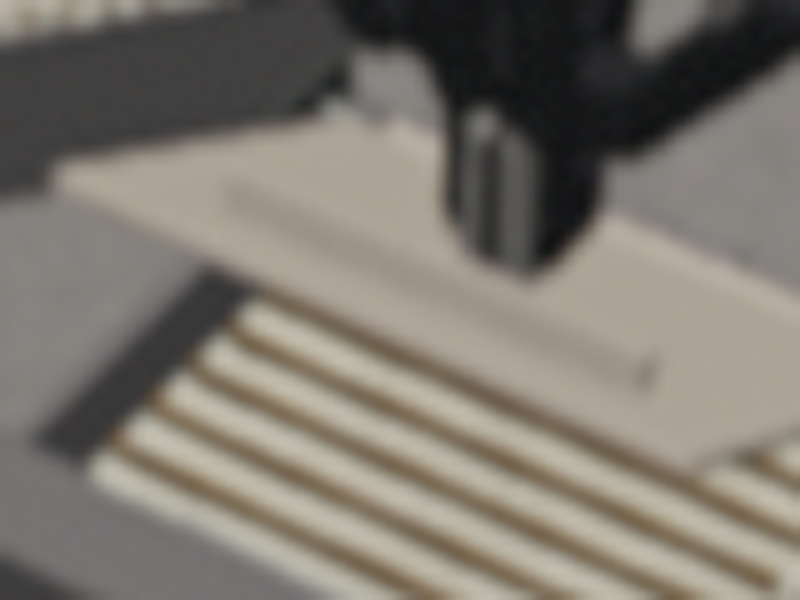

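carry_out:
  commands:
    - [[0.5,0,0.22,0,0,0,0],[0.85,0,0.33,0,0,0,0],[1.1,0,0.38,0,0,0,0],[1.25,0,0.4,0,0,0,0],[1.35,0,0.4,0,0,0,0]]

```text
t: 4.4
tcp_pos: [0.5903, 0.0664, 0.0772]
tool_rot: [-0.174, 0.685, 0.174, 0.685]
force: [1.3, 0.2, 1.7]
finger_gap: 0.0
```

```bash
python3 g.py -.006 0 .074; python3 v.py e4.png
```

```text
t 4.4 box tcp [-0.0075 -0.0004] [0.5903 0.0664 0.0772] turn [-0.07  0.   -0.  ] Fbox [ 1.23 -0.48  1.68] tau [ 0.11 -0.1   0.  ]
shift [0.13 0.02 0.06]
```

View pics/e4.png

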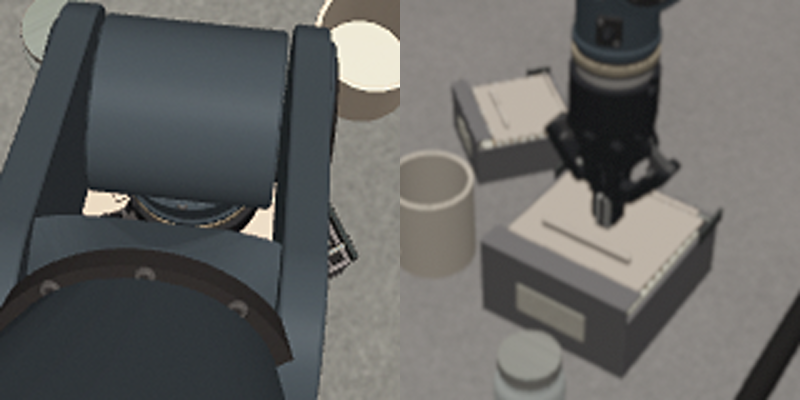

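carry_out:
  commands:
    - [[0.05,0,0,0,0,0,0],[0.08,0,0,0,0,0,0],[0.11,0,0,0,0,0,0],[0.13,0,0,0,0,0,0],[0.13,0,0,0,0,0,0]]

```text
t: 5.0
tcp_pos: [0.5901, 0.0664, 0.0743]
tool_rot: [-0.174, 0.686, 0.174, 0.685]
force: [-0.2, 0.2, 1.8]
finger_gap: -0.001
```

```bash
for i in 1 2 3; do python3 g.py -.006 0 .074; done
```

```text
t 5.0 box tcp [-0.0077 -0.0003] [0.5901 0.0664 0.0743] turn [-0.06 -0.   -0.  ] Fbox [-0.07  0.26  1.77] tau [ 0.06  0.08 -0.06]
shift [0.01 0.01 0.07]
t 5.0 box tcp [-0.0077 -0.0003] [0.5901 0.0664 0.0743] turn [-0.06 -0.   -0.  ] Fbox [-0.07  0.26  1.77] tau [ 0.06  0.08 -0.06]
shift [0.01 0.01 0.07]
t 5.0 box tcp [-0.0077 -0.0003] [0.5901 0.0664 0.0743] turn [-0.06 -0.   -0.  ] Fbox [-0.07  0.26  1.77] tau [ 0.06  0.08 -0.06]
shift [0.01 0.01 0.07]
```

carry_out:
  commands:
    - [[0.03,0,0,0,0,0,0],[0.06,0,0,0,0,0,0],[0.06,0,0,0,0,0,0],[0.06,0,0,0,0,0,0],[0.06,0,0,0,0,0,0]]

```text
t: 5.5
tcp_pos: [0.5902, 0.0663, 0.0737]
tool_rot: [-0.174, 0.685, 0.174, 0.685]
force: [-1.6, 0.2, 6.5]
finger_gap: -0.002
```

```bash
python3 g.py -.006 0 .074
```

```text
t 5.5 box tcp [-0.0076 -0.0004] [0.5902 0.0663 0.0737] turn [-0.06  0.    0.  ] Fbox [-1.32  0.93  6.45] tau [-0.04  0.32  0.06]
shift [-0.01  0.01  0.06]
```

carry_out:
  commands:
    - [[0,0,0.15,0,0,0,0],[0,0,0.3,0,0,0,0],[0,0,0.45,0,0,0,0],[0,0,0.6,0,0,0,0],[0,0,0.7,0,0,0,0]]

```text
t: 6.0
tcp_pos: [0.6054, 0.0748, 0.0737]
tool_rot: [-0.174, 0.686, 0.174, 0.685]
force: [-3.2, -0.4, 7.3]
finger_gap: -0.0
```

```bash
python3 g.py .031 0 .074; python3 v.py e5.png
```

```text
t 6.0 box tcp [ 0.0098 -0.0003] [0.6054 0.0748 0.0737] turn [-0.06 -0.01 -0.  ] Fbox [-3.04  1.18  7.25] tau [-0.09  0.35  0.04]
shift [-0.01  0.02  0.85]
```

View pics/e5.png

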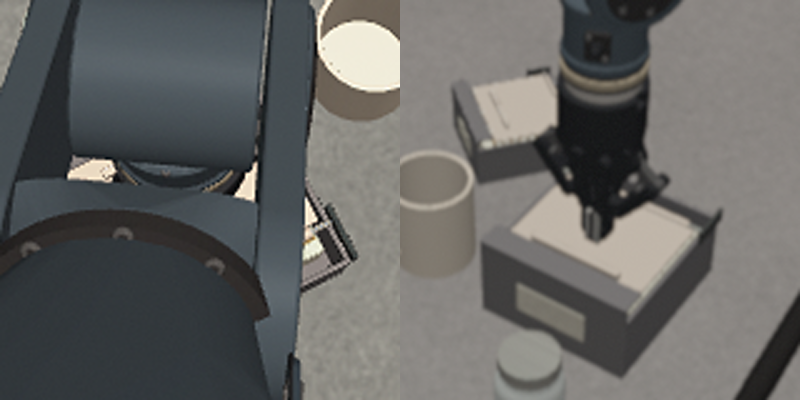

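carry_out:
  commands:
    - [[0,0,0.12,0,0,0,0],[0,0,0.24,0,0,0,0],[0,0,0.36,0,0,0,0],[0,0,0.48,0,0,0,0],[0,0,0.6,0,0,0,0]]

```text
t: 6.6
tcp_pos: [0.6162, 0.081, 0.0733]
tool_rot: [-0.174, 0.688, 0.174, 0.683]
force: [-5.2, -2.7, 7.7]
finger_gap: 0.002
```

```bash
python3 g.py .031 0 .074; python3 v.py e6.png
```

```text
t 6.6 box tcp [ 0.0223 -0.0001] [0.6162 0.081  0.0733] turn [-0.05 -0.07 -0.02] Fbox [-5.87  0.15  7.68] tau [-0.54  0.95  0.04]
shift [-0.03  0.    0.35]
```

View pics/e6.png

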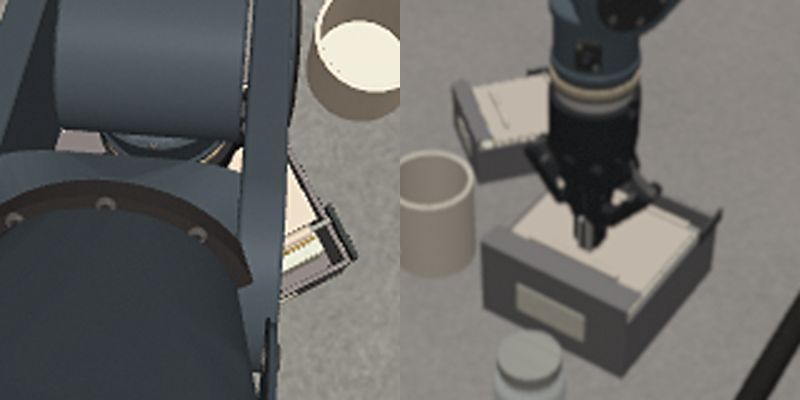

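```bash
cat > z.py <<'E'
import sys
from station import manip
import cv2
s=manip.snapshot("scene")["image"][220:310,280:400,::-1]
cv2.imwrite("pics/"+sys.argv[1],cv2.resize(s,(800,600),interpolation=cv2.INTER_CUBIC))
E
python3 z.py z2.png; python3 g.py
```

```text
t 6.75 box tcp [ 0.0229 -0.0001] [0.6168 0.0813 0.0734] turn [-0.06 -0.05 -0.01] Fbox [-5.33 -0.17  8.21] tau [-0.39  0.8  -0.03]
```

View pics/z2.png

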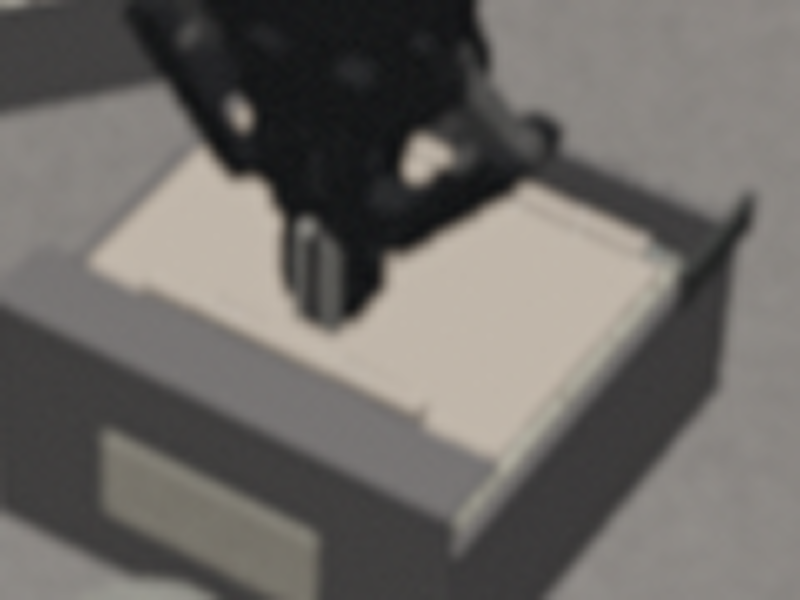

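carry_out:
  commands:
    - [[-0.02,0,0.06,0,0,0,0],[-0.02,0,0.12,0,0,0,0],[-0.02,0,0.18,0,0,0,0],[-0.02,0,0.24,0,0,0,0],[-0.02,0,0.24,0,0,0,0]]

```text
t: 7.25
tcp_pos: [0.6232, 0.0845, 0.0735]
tool_rot: [-0.174, 0.686, 0.174, 0.685]
force: [-3.4, -1.7, 5.4]
finger_gap: 0.002
```

```bash
python3 g.py; python3 z.py z3.png; python3 g.py
```

```text
t 7.25 box tcp [ 0.03   -0.0004] [0.6232 0.0845 0.0735] turn [-0.06 -0.03 -0.01] Fbox [-3.82  0.2   5.45] tau [-0.32  0.61  0.01]
t 7.3 box tcp [ 0.03   -0.0004] [0.6232 0.0845 0.0735] turn [-0.06 -0.03 -0.01] Fbox [-4.47  0.1   5.04] tau [-0.27  0.55  0.01]
```

View pics/z3.png

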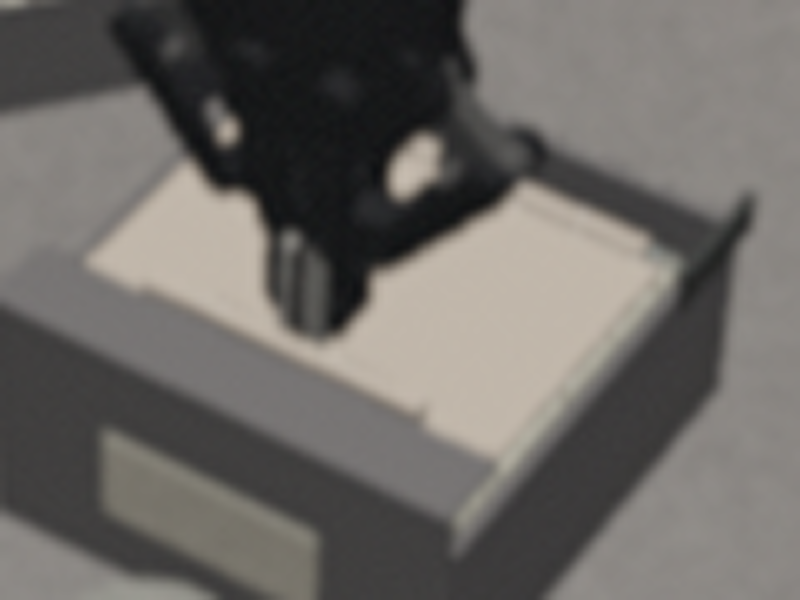

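carry_out:
  commands:
    - [[0,0,0.05,0,0,0,0],[0,0,0.1,0,0,0,0],[0,0,0.14,0,0,0,0],[0,0,0.14,0,0,0,0],[0,0,0.14,0,0,0,0]]

```text
t: 7.8
tcp_pos: [0.6255, 0.0858, 0.0734]
tool_rot: [-0.174, 0.687, 0.174, 0.684]
force: [-3.9, -2.0, 7.0]
finger_gap: 0.003
```

```bash
python3 g.py; python3 z.py z4.png
```

```text
t 7.8 box tcp [ 0.0327 -0.0003] [0.6255 0.0858 0.0734] turn [-0.06 -0.04 -0.01] Fbox [-4.36  0.08  6.95] tau [-0.42  0.76  0.02]
```

View pics/z4.png

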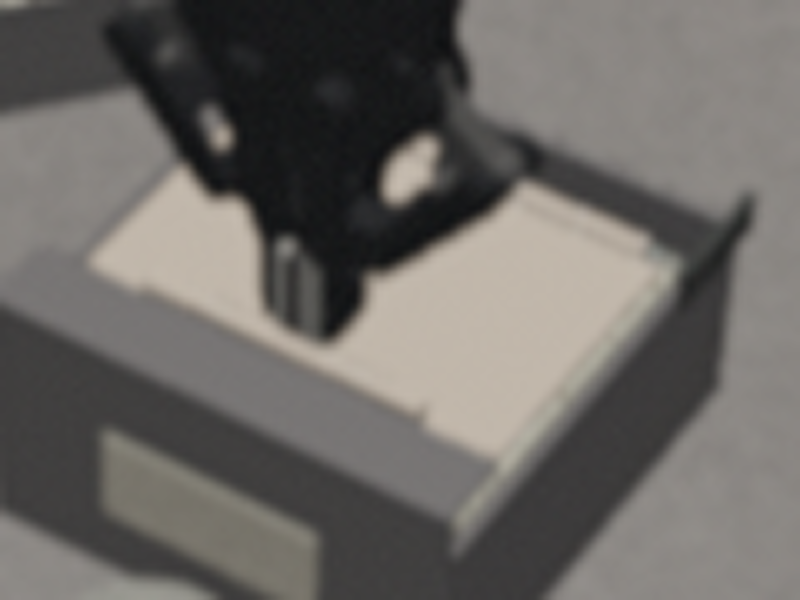

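carry_out:
  commands:
    - [[0,0,0.05,0,0,0,0],[0,0,0.1,0,0,0,0],[0,0,0.13,0,0,0,0],[0,0,0.13,0,0,0,0],[0,0,0.13,0,0,0,0]]

```text
t: 8.35
tcp_pos: [0.6255, 0.086, 0.073]
tool_rot: [-0.174, 0.689, 0.174, 0.681]
force: [-8.8, -6.5, 8.1]
finger_gap: 0.003
```

```bash
python3 g.py; python3 z.py z5.png
```

```text
t 8.35 box tcp [ 0.0329 -0.0001] [0.6255 0.086  0.073 ] turn [-0.05 -0.12 -0.02] Fbox [-10.86  -1.41   8.14] tau [-1.14  1.55 -0.04]
```

View pics/z5.png

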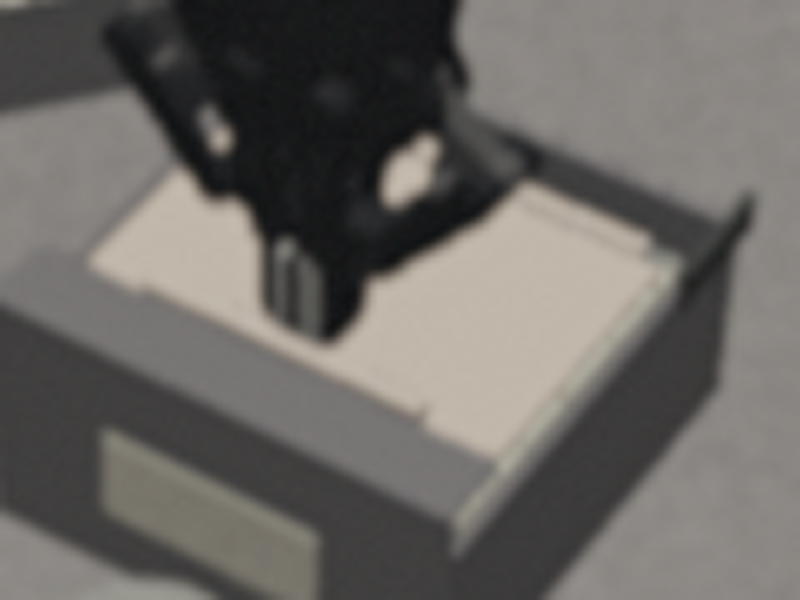

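carry_out:
  commands:
    - [[0,0,-0.1,0,0,0,0],[-0.1,0,-0.13,0,0,0,0],[-0.4,0,-0.2,0,0,0,0],[-1.2,0,-0.2,0,0,0,0],[-2.4,0,-0.2,0,0,0,0]]

```text
t: 8.9
tcp_pos: [0.6253, 0.086, 0.1325]
tool_rot: [-0.173, 0.686, 0.174, 0.685]
force: [0.1, 0.6, 0.1]
finger_gap: 0.004
```

carry_out:
  commands:
    - [[-1,0,-0.8,0,0,0,0],[-2,0,-2.0,0,0,0,0],[-3,0,-3.5,0,0,0,0],[-3,0,-5,0,0,0,0],[-3,0,-6,0,0,0,0]]

```text
t: 9.4
tcp_pos: [0.4931, 0.0137, 0.2098]
tool_rot: [-0.174, 0.684, 0.173, 0.687]
force: [-0.2, -0.2, -1.1]
finger_gap: -0.001
```

```bash
python3 g.py; python3 v.py f1.png; python3 z.py z6.png
```

```text
t 9.4 box tcp [-0.118   0.0002] [0.4931 0.0137 0.2098] turn [-0.07  0.04  0.02] Fbox [-0.23 -0.07 -1.06] tau [ 0.01 -0.03  0.  ]
```

View pics/f1.png

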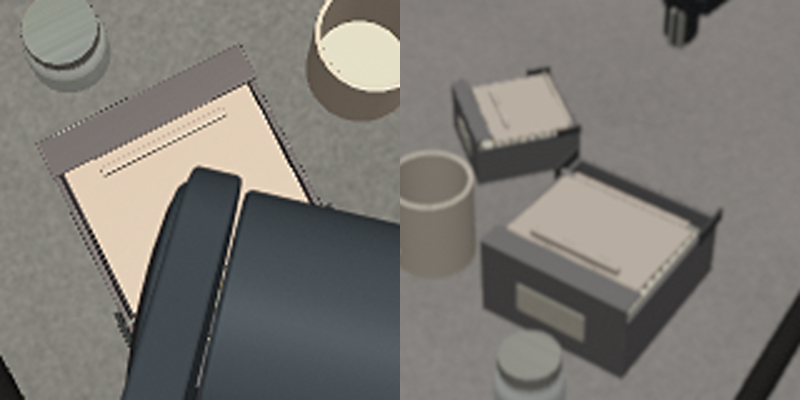

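View pics/z6.png

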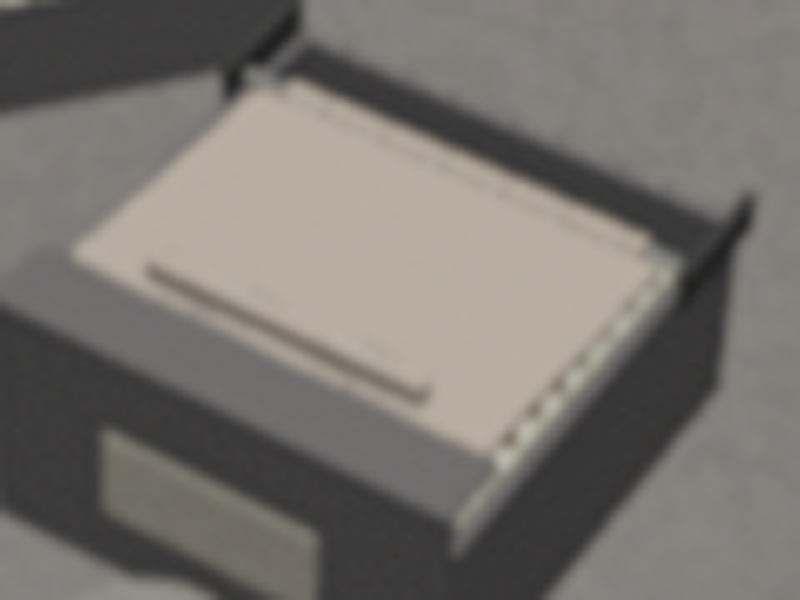

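```bash
python3 - <<'E'
from h import *
from station import manip
s=manip.snapshot("top");T=cam(s); p=[0.597,0.0695,0.5035]
for sl in(.0,.010,.015,.02):
  print(sl,[((proj(T,boxw(p,[flap(.075,sl,.092,y,h) for y in(.045,-.045)]))-[230,195]+.5)*2.5).round(0).tolist() for h in(.010,.002)])
a=cv2.imread("pics/top0.png"); b=s["image"][:,:,::-1]
for n,(r0,r1,c0,c1) in dict(lip=(205,268,240,336),hammer=(240,390,150,245),mug=(170,245,352,408),jar=(188,234,235,276)).items():
  d=np.abs(a[r0:r1,c0:c1].astype(int)-b[r0:r1,c0:c1]).max(2); print(n,(d>25).sum(),d.size)
E
python3 g.py
```

```text
0.0 [[[119.0, 205.0], [243.0, 143.0]], [[120.0, 206.0], [242.0, 144.0]]]
0.01 [[[113.0, 191.0], [236.0, 129.0]], [[113.0, 192.0], [236.0, 131.0]]]
0.015 [[[109.0, 184.0], [233.0, 123.0]], [[110.0, 185.0], [232.0, 125.0]]]
0.02 [[[106.0, 177.0], [229.0, 116.0]], [[107.0, 179.0], [229.0, 118.0]]]
lip 1328 6048
hammer 0 14250
mug 0 4200
jar 0 1886
t 9.6 box tcp [-0.1162 -0.0005] [0.4951 0.014  0.2091] turn [-0.08  0.04  0.02] Fbox [ 0.07  0.25 -0.41] tau [ 0.05 -0.01 -0.02]
```

carry_out:
  commands:
    - [[-0.5,0,0,0,0,0,0],[-1,0,0,0,0,0,0],[-1,0,0,0,0,0,0],[-1,0,0,0,0,0,0],[-1,0,0,0,0,0,0]]

```text
t: 10.1
tcp_pos: [0.4939, 0.0145, 0.2327]
tool_rot: [-0.174, 0.686, 0.174, 0.685]
force: [-0.6, 0.4, 0.9]
finger_gap: 0.0
```

Run:
```python
from h import *
from station import manip
a=cv2.imread("pics/scene0.png"); b=manip.snapshot("scene")["image"][:,:,::-1]
g=lambda m:np.float32(cv2.cvtColor(np.ascontiguousarray(m[265:330,278:350]),cv2.COLOR_BGR2GRAY))
print("box front shift px",cv2.phaseCorrelate(g(a),g(b)))
cv2.imwrite("pics/end.png",cv2.resize(np.ascontiguousarray(b[150:340,240:430]),(600,600)))
```

```text
box front shift px ((0.16464894624107984, -0.05912624773152686), 0.8093303169733213)
```

View pics/end.png

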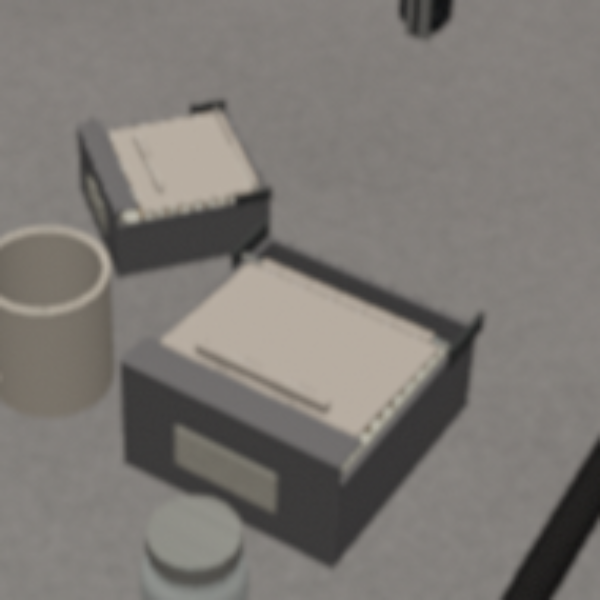

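The flap stays shut beneath the lip with its ridge at (262,380), and the box hasn't moved.

```bash
python3 -c "
from station import manip
print(manip.sign_off())"
```

```text
the job is handed in; nothing more can be done
None
```

The larger card box is shut. With the closed fingertips I folded its flap flat and kept it pressed at about 5–8 N. I then slid it forward to its stop, lifted off, and handed the job in at about 10 s of the 42 s allowed.

**Last checks:**
- **Shut:** after I let go, the flap stayed with its edge under the lip, raised slightly against the lip's underside. The ridge position in the top view puts the slide at about 20 mm, its full travel.
- **Box:** its front moved about 0.2 px in the scene view, so it was not shoved.
- **Hammer, mug and jar:** no pixels changed around any of them in the top view.

**Worth knowing:**
- **How it slid:** fingertip friction on the pressed flap did most or all of the slide. The fingers then slipped forward to the ridge and pushed it at about 11 N, and neither the flap nor the box moved.
- **Scene camera:** its calibration looked about 2 px off vertically. Allowing for that changed the box position by only about 1 mm.

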